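Set the coffee table for film night

TASK

Set the table for film night: lay the card box flat in the middle of the leather mat, its length running from the mat's front to its brass-striped back edge, with the white remote centred on top along the box. Lay the silver remote on the mat to the left of the box (facing the stripe from the front), level with it front to back, parallel, wholly on the mat and not touching it. Stand the blue tumbler in the middle of the cork coaster and the steel one in the middle of the white coaster, all things right way up, and leave the snack bowl and candle where they are.

Things in the scene. Friction and masses are not known exactly. Their poses are not given: they have to be found in the camera images.
- mat: Burgundy leather mat, fixed, lying on the black table: 170 (x) x 240 (y) x 5 mm thick. Origin: centre of its underside, at table height. A brass stripe runs along its back edge, at +x of the mat; +x points from the front edge to the stripe (roughly away from the robot, turned up to 0.25 rad), +y is the mat's left.
- cork_coaster: Brown cork coaster, fixed: a disc 90 mm across, 8 mm thick. Origin: centre of its underside.
- white_coaster: White ceramic coaster, fixed: a disc 90 mm across, 8 mm thick. Origin: centre of its underside.
- card_box: Yellow box of quiz cards with a dark red frame and diamond on top, rigid and closed, lying flat: 92 mm long (x) x 60 mm wide (y) x 24 mm high, 0.15 kg. Origin: centre of its underside, z up.
- white_remote: White remote control with round grey buttons, lying flat, buttons up: 110 mm long (x) x 38 mm wide (y) x 18 mm high, 0.08 kg. Origin: centre of its underside, z up.
- silver_remote: Silver-grey remote control with a black keypad and one red button, lying flat, buttons up: 130 mm long (x) x 44 mm wide (y) x 20 mm high, 0.11 kg. Origin: centre of its underside, z up.
- blue_tumbler: Blue straight-sided tumbler, open at the top, empty, standing: 62 mm across, 100 mm high, wall 3 mm, 0.16 kg. Origin: centre of its underside, z up.
- steel_tumbler: Bare steel straight-sided tumbler with a black band near its foot, open at the top, empty, standing: 62 mm across, 100 mm high, wall 3 mm, 0.16 kg. Origin: centre of its underside, z up.
- snack_bowl: Light-blue ceramic snack bowl, loose, empty: 110 mm across, 50 mm high. A bystander at the far left or far right. Origin: centre of its underside.
- candle: Amber glass candle jar with a brass lid, loose: 74 mm across, 84 mm high. A bystander at the far left or far right. Origin: centre of its underside.

How it is judged:
At the end, for the whole second after the job is handed in: Box flat on mat, centre within 15 mm; white remote on it within 18 mm along, 13 across; silver remote on mat 50-103 mm left of its centre, 25 front-back, clear of box; all lined up within 0.25 rad; tumblers on their coasters within 14 mm; all upright, at rest (x of card_box in the frame of mat between -0.015 and 0.015 m and y of card_box in the frame of mat between -0.015 and 0.015 m and z of card_box in the frame of mat between 0.001 and 0.009 m and angle between the x axis of card_box and the x axis of mat, either way round below 0.25 rad and x of white_remote in the frame of card_box between -0.018 and 0.018 m and y of white_remote in the frame of card_box between -0.013 and 0.013 m and z of white_remote in the frame of card_box between 0.02 and 0.028 m and angle between the x axis of each of white_remote, silver_remote and the x axis of card_box, either way round below 0.25 rad and x of silver_remote in the frame of mat between -0.025 and 0.025 m and y of silver_remote in the frame of mat between 0.05 and 0.103 m and z of silver_remote in the frame of mat between 0.001 and 0.009 m and contact force between silver_remote and card_box below 0.1 N and horizontal distance between blue_tumbler and cork_coaster below 0.014 m and z of blue_tumbler in the frame of cork_coaster between 0.004 and 0.012 m and horizontal distance between steel_tumbler and white_coaster below 0.014 m and z of steel_tumbler in the frame of white_coaster between 0.004 and 0.012 m and angle between each of card_box, white_remote, silver_remote, blue_tumbler, steel_tumbler's own z axis and vertical below 0.12 rad and linear speed of each of card_box, white_remote, silver_remote, blue_tumbler, steel_tumbler below 0.02 m/s and angular speed of each of card_box, white_remote, silver_remote, blue_tumbler, steel_tumbler below 0.2 rad/s); the robot touches nothing.
It fails at once if the snack bowl is shifted by more than 20 mm (distance of snack_bowl from where it was at the start of the episode above 0.02 m).
It fails at once if the candle is shifted by more than 20 mm (distance of candle from where it was at the start of the episode above 0.02 m).
It also fails if it takes over 128 s, if anything falls off the work surface, if the arm or the gripper's body presses on something with over 40 N, if the wrist force passes 120 N, or if a joint passes its speed limit or range.

ROBOT

A 7-joint arm with a two-finger parallel gripper is mounted at the origin on the work surface. World frame = base frame: x ahead of the robot, y to its left, z up, the work surface at z = 0. Lengths are in m, angles in rad, forces in N, time in s.
With the tool pointing down it reaches from about 0.4 to 0.925 m from the base axis. Payload 5.6 kg.
Tool frame: the origin (TCP) lies midway between the tips of the shut fingers; the grasp point (between the pads) lies 19 mm behind it; z points along the fingers, y is the line along which they close (so a half turn about z gives the same grasp; the last joint's range is limited). The gripper opens to 85 mm and grips with 20 to 120 N. Pads are 22 mm wide; open, the fingers measure 114 mm over their backs; the gripper's body (76 mm by 85 mm) begins 54 mm behind the grasp point. The pads swing forward as they close: fully open they stand 13 mm farther back than shut.
Start: joints at [-1.362, 0.468, -0.012, 1.603, 0.006, 1.071, -0.056], TCP at [0.162, 0.629, 0.231] pointing down, gripper open.
Joint ranges: [-2.53, 2.53], [-0.31, 2.02], [-1.57, 1.55], [0.28, 2.44], [-1.29, 4.43], [0.15, 1.84], [-2.92, 2.92]. Speed limits (rad/s): [2.57, 2.57, 3.14, 3.14, 3.14, 3.14, 3.14].

INTERFACE

Orientations are given as a rotation vector (axis times angle).
In Python, from plant import ctrl gives the robot as it stands.
- The arm moves only by the tool step_arm, never from a script. Its argument "increments" is a list of rows, each a list of 7 numbers: the turn, a rotation vector about the tool's x, y, z in degrees, then the shift along the tool's x, y, z in m, then the opening, from 0 (shut) to 1 (fully open). In form: [[ax, ay, az, tx, ty, tz, fingers], ...]. A call has 1 to 20 rows; each row is the pose to reach, as a shift and turn from the pose commanded when the call began, along the tool's axes at that moment; what a row does not reach only later rows make up. A row lasts 1/10 s, in which the tool goes at most 50 mm and 8.59 degrees, less where a joint would pass 70% of its speed; a pose out of reach is approached as far as the arm can. A call with a gripper value outside its range is refused whole. The fingers move at their own pace and stop on an object; "squeeze" is the grip in N (left out, the last holds). Time passes only in rows, so rows that repeat a pose let the fingers close. It gives the time, the measured TCP pose, the force, the opening and the grip force at its end, in the units of the state.
- ctrl.observe(): the state, without advancing time (a new reading comes with each control period).
- ctrl.snapshot(name): name is "scene" or "top" or "wrist"; returns (picture, depth): 384x512x3 uint8, red, green, blue; 384x512 float32, m along the optical axis (not along the pixel's ray), 0 where there is no reading.
- ctrl.camera_model(name): a dict with "camera_matrix" (3x3 intrinsics, pixels), "k1" (the pictures are not rectified: a ray, as slopes to the right and down, at radius r is drawn at 1 + k1 r^2 times it, then the intrinsics apply), "R" (3x3) and "t" (3): a world point X has camera coordinates R X + t; the wrist camera has in their place "hand_eye" (4x4, takes a point from camera to tool coordinates, whose origin is the TCP and whose axes are the flange's). Camera axes: x right, y down, z forward; pixel columns grow to the right and rows downward; lengths in m; the calibration is good to about 2 mm. A picture is of the moment at which its call begins: read the wrist's pose just before it. camera_model takes no time and is no camera call.
- ctrl.finish_job(): hands the job in; it is judged then, once.
Trained networks look in the newest picture that a camera, given by its name, has taken for a name from the list of things; names that differ only in an ending like _2 or _b are one class to them, and where a whole thing is asked for, a point or a joint stands for the part that bears it (a point fixed in the world has none). Each returns a list of dicts, best first, with "confidence" (0 to 1); they miss things now and then, are a little off and sometimes report something else, mostly with a low value. They report only what shows in the picture. A call takes as long as a camera call.
- ctrl.boxes_of(camera, thing): "xy" ([column, row] in pixels, amid what is visible of it).
The state is a dict: "time": time; "joints": joint angles; "dq": joint speeds; "joint_efforts": joint torques, N m; "tcp_pos": TCP position; "tcp_rot": TCP orientation; "force": force on the tool from outside, world axes, zero at the start; "wrist_torque": the same for the moment, N m; "width": opening from 0.0 (shut) to 1.0 (fully open); "grasp_force": force on a finger pad.
Only numpy, scipy, OpenCV 4.12 (cv2) and the standard library are available. Lean on these libraries where they do the work, as an engineer would, in place of code of your own. Each camera call takes 0.05 s, during which the arm holds its last target. There are 200 camera calls.

## Working session

There is one attempt and no reset: what is moved stays moved. The work goes in short steps, Python scripts to look and compute and a tool call to move; the robot and the scene stay as the last step left them, time stands still between calls to the robot, and variables do not carry over. Pictures are saved under pics/ and viewed, at most 14 in all, crops included, and the job is handed in when it is done.

Besides the shell and the picture viewer there is one more tool, called in YAML: its name, and indented under it one key for each argument. step_arm: Moves the arm, as the interface text tells. Its arguments: {"type":"object","properties":{"increments":{"type":"array","items":{"type":"array","items":{"type":"number"}}},"squeeze":{"type":"number"}},"required":["increments"]}

```bash
ls; mkdir -p pics; cat > h.py <<'E'
import numpy as np, cv2
from scipy.spatial.transform import Rotation as Ro
from plant import ctrl
def cam(n,st=None):
    m=ctrl.camera_model(n);K=np.array(m["camera_matrix"]);k=m["k1"]
    if "R" in m:
        R=np.array(m["R"]);t=np.array(m["t"]);Rw=R.T;o=-R.T@t
    else:
        H=np.array(m["hand_eye"]);Rt=Ro.from_rotvec(st["tcp_rot"]).as_matrix()
        Rw=Rt@H[:3,:3];o=Rt@H[:3,3]+np.array(st["tcp_pos"])
    return K,k,Rw,o
def rays(c,uv):
    K,k,Rw,o=c;uv=np.atleast_2d(np.array(uv,float))
    d=np.c_[(uv[:,0]-K[0,2])/K[0,0],(uv[:,1]-K[1,2])/K[1,1]];s=d.copy()
    for _ in range(20): s=d/(1+k*(s**2).sum(1,keepdims=True))
    return np.c_[s,np.ones(len(s))]@Rw.T,o
def at_z(c,uv,z):
    r,o=rays(c,uv);return o+r*((z-o[2])/r[:,2])[:,None]
def cloud(c,dep):
    h,w=dep.shape;v,u=np.mgrid[:h,:w]
    r,o=rays(c,np.c_[u.ravel(),v.ravel()])
    return (o+r*dep.ravel()[:,None]).reshape(h,w,3)
def snap(n,f=None):
    st=ctrl.observe();p,d=ctrl.snapshot(n)
    if f: cv2.imwrite("pics/"+f,p[:,:,::-1])
    return p,d,cam(n,st),st
E
python3 - <<'E'
from h import *
names="mat cork_coaster white_coaster card_box white_remote silver_remote blue_tumbler steel_tumbler snack_bowl candle".split()
for n in ["top","scene"]:
    p,d,c,st=snap(n,n+"0.png");np.savez(n+"0",p=p,d=d)
    P=cloud(c,d);print(n,c[3])
    for t in names:
        print(t,[(np.round(b["xy"]).tolist(),round(b["confidence"],2),np.round(P[int(b["xy"][1]),int(b["xy"][0])],3).tolist()) for b in ctrl.boxes_of(n,t)[:2]])
print(st)
E
```

```text
pics
top [0.31196704 0.00154436 1.19249624]
mat [([254.0, 159.0], 0.58, [0.627, 0.017, 0.005])]
cork_coaster [([254.0, 213.0], 0.84, [0.443, 0.02, 0.01])]
white_coaster [([317.0, 216.0], 0.79, [0.429, -0.186, 0.011])]
card_box [([177.0, 167.0], 0.95, [0.599, 0.28, 0.028])]
white_remote [([363.0, 225.0], 0.63, [0.393, -0.337, 0.017])]
silver_remote [([342.0, 164.0], 0.74, [0.603, -0.277, 0.019]), ([155.0, 224.0], 0.51, [0.413, 0.348, 0.018])]
blue_tumbler [([155.0, 225.0], 0.98, [0.406, 0.352, 0.015]), ([319.0, 216.0], 0.26, [0.426, -0.192, 0.01])]
steel_tumbler [([195.0, 220.0], 0.71, [0.42, 0.215, 0.021]), ([254.0, 159.0], 0.49, [0.627, 0.02, 0.006])]
snack_bowl [([119.0, 173.0], 0.71, [0.586, 0.481, 0.013])]
candle [([398.0, 174.0], 0.92, [0.547, -0.439, 0.083])]
scene [ 1.54973439 -0.16634862  1.01272836]
mat [([264.0, 224.0], 0.73, [0.627, 0.015, 0.003])]
cork_coaster [([256.0, 186.0], 0.54, [0.443, 0.021, 0.009])]
white_coaster [([194.0, 193.0], 0.69, [0.442, -0.198, 0.006])]
card_box [([340.0, 204.0], 0.69, [0.604, 0.271, 0.028])]
white_remote [([156.0, 186.0], 0.54, [0.398, -0
[... 304 characters left out ...]
079])]
{'time': 0.55, 'joints': array([-1.36198482,  0.46751494, -0.01162879,  1.60272801,  0.00598858,
        1.07139311, -0.05627304]), 'dq': array([ 0.00111381, -0.00237427, -0.00084996, -0.00014998, -0.00144302,
       -0.00036239,  0.00042225]), 'joint_efforts': array([-8.34341081e-04, -5.31859839e+01,  2.14136759e-02, -2.51471454e+01,
        1.15156043e-02,  1.54665693e-03,  2.04259760e-05]), 'tcp_pos': array([0.1619731 , 0.62948674, 0.23126905]), 'tcp_rot': array([ 3.94535794e-01,  3.11670439e+00, -1.54523948e-05]), 'force': array([ 0.67168383,  0.33659378, -0.96283946]), 'wrist_torque': array([-0.00321573,  0.02950924,  0.02794816]), 'grasp_force': 0.0, 'width': 0.9995832197516896}
```

```bash
python3 - <<'E'
import cv2
a=cv2.imread("pics/top0.png")[110:260,90:430]
cv2.imwrite("pics/top0c.png",cv2.resize(a,None,fx=2.35,fy=2.35,interpolation=cv2.INTER_CUBIC))
E
```

```text
(no output)
```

View pics/top0c.png

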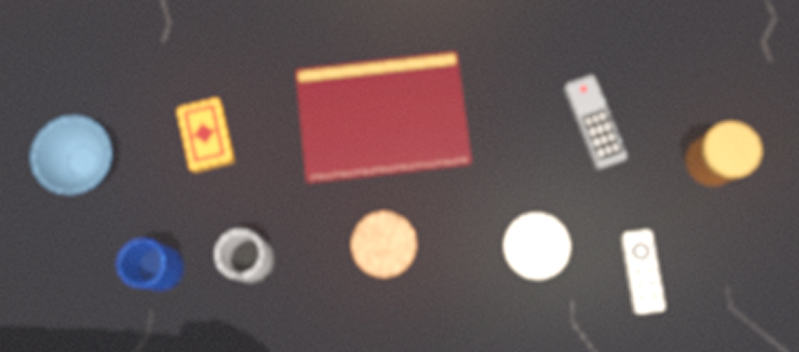

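View pics/scene0.png

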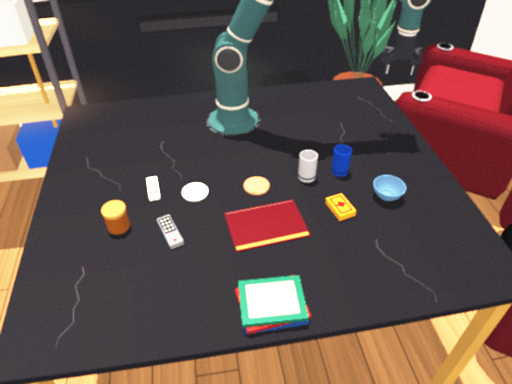

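```bash
cat >> h.py <<'E'
def seg(p,seed,tol=None,bg=75,win=60):
    # connected non-black region round seed
    m=(p.max(2)>bg).astype(np.uint8)
    n,l,_,_=cv2.connectedComponentsWithStats(m)
    return l==l[int(seed[1]),int(seed[0])]
def rect(c,mask,z):
    v,u=np.nonzero(mask);X=at_z(c,np.c_[u,v],z)[:,:2]
    (cx,cy),(w,h),a=cv2.minAreaRect((X*1000).astype(np.float32))
    if w<h: w,h,a=h,w,a+90
    a=(a+90)%180-90
    return np.round([cx,cy,w,h,a],1)
E
python3 - <<'E'
from h import *
q=np.load("top0.npz");p,d=q["p"],q["d"];c=cam("top")
for n,s,z in [("mat",(254,159),.005),("box",(177,167),.024),("white",(363,225),.018),("silver",(338,150),.02),("cork",(254,213),.008),("whitec",(317,216),.008),("bowl",(119,173),.05),("candle",(402,174),.084),("blue",(150,215),.1),("steel",(187,218),.1)]:
    m=seg(p,s,bg=90);print(n,m.sum(),rect(c,m,z))
P=cloud(c,d)
for n,lo,hi in [("blue",(.33,.27),(.5,.40)),("steel",(.33,.15),(.5,.27))]:
    m=(P[...,2]>.08)&(P[...,2]<.12)&(P[...,0]>lo[0])&(P[...,0]<hi[0])&(P[...,1]>lo[1])&(P[...,1]<hi[1])
    X=P[m];print(n,len(X),X.min(0),X.max(0),(X.min(0)+X.max(0))/2)
st=ctrl.observe();print(Ro.from_rotvec(st["tcp_rot"]).as_matrix().round(3));print(ctrl.camera_model("wrist"))
E
```

```text
mat 3726 [626.4  22.3 249.8 184.6 -84.7]
box 694 [600.2 278.  110.5  74.3  13.5]
white 3105 [ 443.2 -211.   347.8  166.5   76.7]
silver 679 [ 608.5 -283.7  142.    57.2   17.5]
cork 772 [439.1  23.7 103.9 100.4  -1.2]
whitec 3105 [ 444.3 -212.8  350.8  167.9   76.7]
bowl 1028 [569.2 460.7 119.2 115.5   2.3]
candle 777 [ 540.9 -439.9  113.9   85.   -47.4]
blue 568 [408.  329.2  93.8  69.3  74.9]
steel 481 [415.9 208.6  82.1  70.8  44.6]
blue 131 [0.37896234 0.30905178 0.08025091] [0.44056293 0.37051337 0.10450178] [0.40976264 0.33978257 0.09237634]
steel 106 [0.38837097 0.18153637 0.08027594] [0.44691676 0.24209373 0.10422565] [0.41764387 0.21181505 0.0922508 ]
[[-0.968  0.249  0.   ]
 [ 0.249  0.968  0.   ]
 [-0.     0.    -1.   ]]
{'camera_matrix': array([[298.25389085,   0.        , 249.07500488],
       [  0.        , 298.25389085, 191.84092724],
       [  0.        ,   0.        ,   1.        ]]), 'k1': -0.017902118645966317, 'hand_eye': array([[ 3.07852915e-04, -9.54949057e-01, -2.96769615e-01,
         7.64487053e-02],
       [ 9.99999712e-01,  4.99728515e-04, -5.70686615e-04,
         5.32647678e-04],
       [ 6.93280883e-04, -2.96769354e-01,  9.54948936e-01,
        -1.42763894e-01],
       [ 0.00000000e+00,  0.00000000e+00,  0.00000000e+00,
         1.00000000e+00]])}
```

```bash
cat >> h.py <<'E'
def go(*tg):
    # targets (x,y,z,yaw of tool y - 90 deg); prints increments from current pose
    st=ctrl.observe();R0=Ro.from_rotvec(st["tcp_rot"]);p0=np.array(st["tcp_pos"])
    print("t",round(st["time"],1),"w",round(st["width"],3),"p",p0.round(4),"yaw",round(np.degrees(np.arctan2(*R0.as_matrix()[[1,0],1]))-90,2))
    for x,y,z,a in tg:
        b=np.radians(a);M=np.array([[-np.cos(b),-np.sin(b),0],[-np.sin(b),np.cos(b),0],[0,0,-1.]]).T
        M=np.array([[-np.cos(b),-np.sin(b),0],[-np.sin(b),np.cos(b),0],[0,0,-1]])
        rv=np.degrees((R0.inv()*Ro.from_matrix(M)).as_rotvec())
        print([float(v) for v in rv.round(1)]+[float(v) for v in R0.inv().apply(np.array([x,y,z])-p0).round(4)])
E
python3 -c "
from h import *
go((.6,.278,.25,13.5))"
```

```text
t 1.1 w 1.0 p [0.162  0.6295 0.2313] yaw -14.43
[0.0, 0.0, -27.9, -0.5118, -0.2313, -0.0187]
```

step_arm:
  increments:
    - [0,0,-28,-0.51,-0.231,-0.02,0.9]
    - [0,0,-28,-0.51,-0.231,-0.02,0.9]
    - [0,0,-28,-0.51,-0.231,-0.02,0.9]
    - [0,0,-28,-0.51,-0.231,-0.02,0.9]
    - [0,0,-28,-0.51,-0.231,-0.02,0.9]
    - [0,0,-28,-0.51,-0.231,-0.02,0.9]
    - [0,0,-28,-0.51,-0.231,-0.02,0.9]
    - [0,0,-28,-0.51,-0.231,-0.02,0.9]
    - [0,0,-28,-0.51,-0.231,-0.02,0.9]
    - [0,0,-28,-0.51,-0.231,-0.02,0.9]
    - [0,0,-28,-0.51,-0.231,-0.02,0.9]
    - [0,0,-28,-0.51,-0.231,-0.02,0.9]
    - [0,0,-28,-0.51,-0.231,-0.02,0.9]
    - [0,0,-28,-0.51,-0.231,-0.02,0.9]
    - [0,0,-28,-0.51,-0.231,-0.02,0.9]
    - [0,0,-28,-0.51,-0.231,-0.02,0.9]

```text
time: 2.7
tcp_pos: [0.597, 0.2807, 0.2514]
tcp_rot: [0.376, -3.119, -0.001]
force: [-0.0, 1.0, -0.4]
width: 0.893
grasp_force: 0.0
```

```bash
python3 - <<'E'
from h import *
p,d,c,st=snap("wrist","w1.png");np.savez("w1",p=p,d=d)
go((.6,.278,.25,13.5))
for t in ["card_box","mat","steel_tumbler","blue_tumbler","cork_coaster"]:
    for b in ctrl.boxes_of("wrist",t)[:1]: print(t,np.round(b["xy"]),b["confidence"],at_z(c,[b["xy"]],.02).round(3))
E
```

```text
t 2.8 w 0.899 p [0.5972 0.2803 0.2515] yaw 13.72
[0.0, 0.0, 0.2, -0.0021, -0.0029, 0.0015]
card_box [251. 163.] 0.57 [[0.598 0.284 0.02 ]]
mat [ 74. 135.] 0.58 [[0.616 0.061 0.02 ]]
steel_tumbler [226.  10.] 0.76 [[0.436 0.216 0.02 ]]
blue_tumbler [348.  20.] 0.77 [[0.413 0.351 0.02 ]]
cork_coaster [67.  9.] 0.83 [[0.476 0.043 0.02 ]]
```

View pics/w1.png

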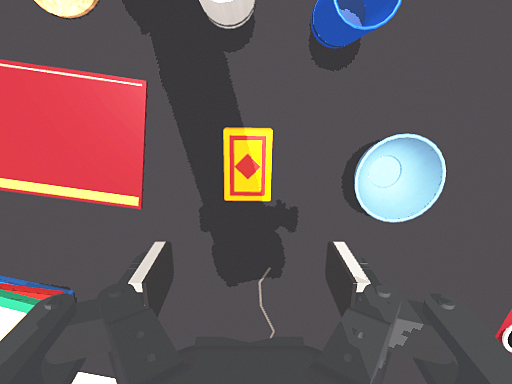

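```bash
cat >> h.py <<'E'
def near(p,seed,r,cond):
    v,u=np.mgrid[:p.shape[0],:p.shape[1]]
    m=(cond&(np.hypot(u-seed[0],v-seed[1])<r)).astype(np.uint8)
    n,l,s,_=cv2.connectedComponentsWithStats(m);k=1+np.argmax(s[1:,4])
    return l==k
E
python3 - <<'E'
from h import *
q=np.load("w1.npz");p=q["p"].astype(int);st=ctrl.observe();c=cam("wrist",st)
m=near(p,(248,164),60,(p[...,0]>120)&(p[...,2]<100))
x=rect(c,m,.024);print(m.sum(),x)
go((x[0]/1000,x[1]/1000,.1,x[4]),(x[0]/1000,x[1]/1000,-.002,x[4]))
# mat right-hand... left edge corners
m=near(p,(74,135),150,(p[...,0]>120)&(p[...,2]<110)&(np.arange(512)[None]<160))
v,u=np.nonzero(m);X=at_z(c,np.c_[u,v],.005)*1000
print("mat corners",X[np.argmax(X[:,1]+X[:,0])],X[np.argmax(X[:,1]-X[:,0])])
E
```

```text
3345 [602.  278.2  95.1  61.1  13.1]
t 3.0 w 0.903 p [0.5981 0.279  0.2514] yaw 13.6
[0.0, 0.0, 0.5, -0.0036, -0.0017, 0.1514]
[0.0, 0.0, 0.5, -0.0036, -0.0017, 0.2534]
mat corners [701.64907732 148.04747597   5.        ] [532.54226385 133.16124208   5.        ]
```

step_arm:
  increments:
    - [0,0,0.5,-0.004,-0.002,0.05,0.9]
    - [0,0,0.5,-0.004,-0.002,0.1,0.9]
    - [0,0,0.5,-0.004,-0.002,0.15,0.9]
    - [0,0,0.5,-0.004,-0.002,0.2,0.9]
    - [0,0,0.5,-0.004,-0.002,0.23,0.9]
    - [0,0,0.5,-0.004,-0.002,0.253,0.9]
    - [0,0,0.5,-0.004,-0.002,0.253,0.9]
    - [0,0,0.5,-0.004,-0.002,0.253,0.9]
    - [0,0,0.5,-0.004,-0.002,0.253,0.9]
    - [0,0,0.5,-0.004,-0.002,0.253,0.5]
    - [0,0,0.5,-0.004,-0.002,0.253,0.5]
    - [0,0,0.5,-0.004,-0.002,0.253,0.5]
    - [0,0,0.5,-0.004,-0.002,0.253,0.5]
    - [0,0,0.5,-0.004,-0.002,0.253,0.5]
    - [0,0,0.5,-0.004,-0.002,0.253,0.5]
  squeeze: 40

```text
time: 4.5
tcp_pos: [0.6039, 0.2785, 0.0005]
tcp_rot: [-0.357, 3.118, 0.002]
force: [-0.5, 0.9, 5.2]
width: 0.694
grasp_force: 45.0
```

```bash
python3 - <<'E'
from h import *
print(ctrl.observe()["force"],ctrl.observe()["grasp_force"])
go((.602,.278,.12,13.1),(.627,.0215,.12,5.1),(.627,.0215,.0055,5.1))
E
```

```text
[-0.53003309  0.87055333  5.19723558] 44.964911341667175
t 4.5 w 0.694 p [6.039e-01 2.785e-01 5.000e-04] yaw 13.07
[0.1, 0.2, -0.0, 0.0016, 0.0001, -0.1195]
[0.1, 0.2, 8.0, 0.0353, -0.2554, -0.1199]
[0.1, 0.2, 8.0, 0.0356, -0.2555, -0.0054]
```

step_arm:
  increments:
    - [0,0,0,0,0,-0.04,0.5]
    - [0,0,0,0,0,-0.08,0.5]
    - [0,0,0,0,0,-0.12,0.5]
    - [0,0,8,0.035,-0.2555,-0.12,0.5]
    - [0,0,8,0.035,-0.2555,-0.12,0.5]
    - [0,0,8,0.035,-0.2555,-0.12,0.5]
    - [0,0,8,0.035,-0.2555,-0.12,0.5]
    - [0,0,8,0.035,-0.2555,-0.12,0.5]
    - [0,0,8,0.035,-0.2555,-0.12,0.5]
    - [0,0,8,0.035,-0.2555,-0.12,0.5]
    - [0,0,8,0.035,-0.2555,-0.12,0.5]
    - [0,0,8,0.035,-0.2555,-0.12,0.5]
    - [0,0,8,0.035,-0.2555,-0.12,0.5]

```text
time: 5.8
tcp_pos: [0.6263, 0.0232, 0.1183]
tcp_rot: [0.144, -3.138, -0.001]
force: [0.2, 0.7, -0.9]
width: 0.696
grasp_force: 44.5
```

```bash
python3 - <<'E'
from h import *
print(ctrl.observe()["force"],ctrl.observe()["grasp_force"])
p,d,c,st=snap("wrist","w2.png");np.savez("w2",p=p,d=d)
go((.627,.0215,.0055,5.1))
E
```

```text
[ 0.15376488  0.69778924 -0.90420255] 44.481868743896484
t 5.8 w 0.692 p [0.6263 0.0228 0.1183] yaw 5.22
[0.0, -0.0, 0.1, -0.0006, -0.0014, 0.1128]
```

View pics/w2.png

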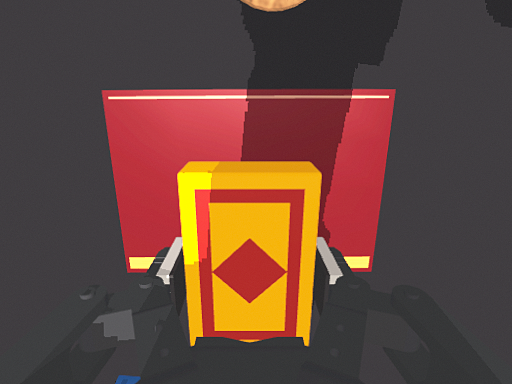

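```bash
python3 - <<'E'
from h import *
c=cam("wrist",ctrl.observe());print(at_z(c,[(249.5,271)],.142).round(4))
z=at_z(c,[(102,90),(396,90),(371,271),(129,271)],.005);print(z.round(4),z.mean(0))
E
```

```text
[[0.6247 0.0235 0.142 ]]
[[ 0.5536 -0.104   0.005 ]
 [ 0.5317  0.1354  0.005 ]
 [ 0.6997  0.1507  0.005 ]
 [ 0.7215 -0.0865  0.005 ]] [0.62661053 0.02391162 0.005     ]
```

step_arm:
  increments:
    - [0,0,0,-0.002,0,0.04,0.5]
    - [0,0,0,-0.002,0,0.08,0.5]
    - [0,0,0,-0.002,0,0.1,0.5]
    - [0,0,0,-0.002,0,0.108,0.5]
    - [0,0,0,-0.002,0,0.113,0.5]
    - [0,0,0,-0.002,0,0.113,0.5]
    - [0,0,0,-0.002,0,0.113,0.5]
    - [0,0,0,-0.002,0,0.113,0.85]
    - [0,0,0,-0.002,0,0.113,0.85]
    - [0,0,0,-0.002,0,0.113,0.85]
    - [0,0,0,-0.002,0,0.08,0.85]
    - [0,0,0,-0.002,0,0.03,0.85]
    - [0,0,0,-0.002,0,-0.02,0.85]
    - [0,0,0,-0.002,0,-0.07,0.85]
    - [0,0,0,-0.002,0,-0.12,0.85]
    - [0,0,0,-0.002,0,-0.12,0.75]
    - [0,0,0,-0.002,0,-0.12,0.75]

```text
time: 7.55
tcp_pos: [0.629, 0.0211, 0.2401]
tcp_rot: [-0.139, 3.135, 0.001]
force: [0.0, 0.1, -0.6]
width: 0.75
grasp_force: 0.0
```

```bash
python3 - <<'E'
from h import *
p,d,c,st=snap("wrist","w3.png");np.savez("w3",p=p,d=d);P=p.astype(int)
go((.395,-.335,.24,8))
b=ctrl.boxes_of("wrist","card_box");print(b[:1])
m=near(P,b[0]["xy"],70,(P[...,0]>150)&(P[...,1]>110)&(P[...,2]<100));print(rect(c,m,.029))
for t in ["cork_coaster","mat","white_remote"]:
    print(t,[(np.round(q["xy"]),round(q["confidence"],2),at_z(c,[q["xy"]],.008).round(3)) for q in ctrl.boxes_of("wrist",t)[:2]])
E
```

```text
t 7.6 w 0.747 p [0.6279 0.0211 0.2381] yaw 5.07
[0.0, -0.0, -2.9, 0.2635, -0.3341, -0.0019]
[{'xy': [254.0, 159.0], 'confidence': 0.7}]
[626.9  21.4  94.4  61.    5.1]
cork_coaster [(array([267.,  18.]), 0.57, array([[0.465, 0.028, 0.008]]))]
mat [(array([277., 150.]), 0.88, array([[0.611, 0.055, 0.008]]))]
white_remote []
```

step_arm:
  increments:
    - [0,0,-3,0.262,-0.334,0,0.75]
    - [0,0,-3,0.262,-0.334,0,0.75]
    - [0,0,-3,0.262,-0.334,0,0.75]
    - [0,0,-3,0.262,-0.334,0,0.75]
    - [0,0,-3,0.262,-0.334,0,0.75]
    - [0,0,-3,0.262,-0.334,0,0.75]
    - [0,0,-3,0.262,-0.334,0,0.75]
    - [0,0,-3,0.262,-0.334,0,0.75]
    - [0,0,-3,0.262,-0.334,0,0.75]
    - [0,0,-3,0.262,-0.334,0,0.75]
    - [0,0,-3,0.262,-0.334,0,0.75]
    - [0,0,-3,0.262,-0.334,0,0.75]
    - [0,0,-3,0.262,-0.334,0,0.75]
    - [0,0,-3,0.262,-0.334,0,0.75]

```text
time: 9.2
tcp_pos: [0.3976, -0.3338, 0.2381]
tcp_rot: [0.224, -3.133, -0.001]
force: [-0.0, 0.1, 1.0]
width: 0.748
grasp_force: 0.0
```

```bash
python3 - <<'E'
from h import *
p,d,c,st=snap("wrist","w4.png");np.savez("w4",p=p,d=d);P=p.astype(int)
for t in ["white_remote","white_coaster","silver_remote","candle"]:
    print(t,[(np.round(q["xy"]),round(q["confidence"],2),at_z(c,[q["xy"]],.008).round(3)) for q in ctrl.boxes_of("wrist",t)[:2]])
b=ctrl.boxes_of("wrist","white_remote")
m=near(P,b[0]["xy"],60,P.min(2)>110);x=rect(c,m,.018);print(m.sum(),x)
go((x[0]/1000,x[1]/1000,.003,x[4]))
E
```

```text
white_remote [(array([245., 156.]), 0.93, array([[ 0.39 , -0.34 ,  0.008]]))]
white_coaster [(array([350., 198.]), 0.79, array([[ 0.427, -0.194,  0.008]]))]
silver_remote [(array([258., 301.]), 0.71, array([[ 0.602, -0.29 ,  0.008]]))]
candle [(array([133., 259.]), 0.89, array([[ 0.558, -0.476,  0.008]]))]
2783 [ 391.8 -337.9  110.8   38.6    5.8]
t 9.5 w 0.753 p [ 0.397  -0.3347  0.2383] yaw 8.08
[-0.0, 0.0, 2.3, 0.0056, -0.0024, 0.2353]
```

View pics/w4.png

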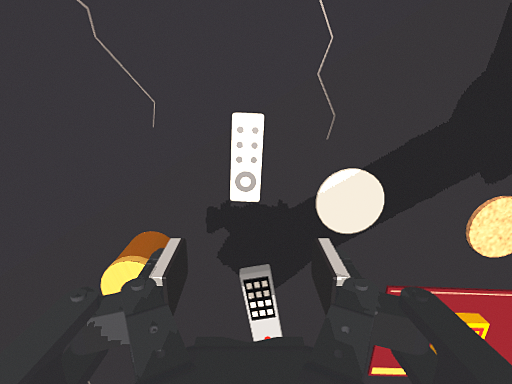

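step_arm:
  increments:
    - [0,0,2,0.006,-0.003,0.05,0.75]
    - [0,0,2,0.006,-0.003,0.1,0.75]
    - [0,0,2,0.006,-0.003,0.15,0.75]
    - [0,0,2,0.006,-0.003,0.19,0.75]
    - [0,0,2,0.006,-0.003,0.22,0.75]
    - [0,0,2,0.006,-0.003,0.234,0.75]
    - [0,0,2,0.006,-0.003,0.234,0.75]
    - [0,0,2,0.006,-0.003,0.234,0.75]
    - [0,0,2,0.006,-0.003,0.234,0.3]
    - [0,0,2,0.006,-0.003,0.234,0.3]
    - [0,0,2,0.006,-0.003,0.234,0.3]
    - [0,0,2,0.006,-0.003,0.234,0.3]
    - [0,0,2,0.006,-0.003,0.234,0.3]
    - [0,0,2,0.006,-0.003,0.234,0.3]
    - [0,0,2,0.006,-0.003,0.234,0.3]

```text
time: 11.0
tcp_pos: [0.3925, -0.3393, 0.0061]
tcp_rot: [-0.166, 3.135, -0.003]
force: [-0.9, 0.3, 4.6]
width: 0.429
grasp_force: 40.1
```

```bash
python3 - <<'E'
from h import *
print(ctrl.observe()["force"],ctrl.observe()["grasp_force"])
go((.627,.0215,.15,5.1))
E
```

```text
[-0.90531025  0.31798444  4.58883167] 40.058419704437256
t 11.0 w 0.429 p [ 0.3925 -0.3393  0.0061] yaw 6.08
[-0.1, 0.1, 1.0, -0.2718, 0.3337, -0.1438]
```

step_arm:
  increments:
    - [0,0,0,0,0,-0.05,0.3]
    - [0,0,0,0,0,-0.1,0.3]
    - [0,0,0,0,0,-0.145,0.3]
    - [0,0,1,-0.272,0.334,-0.145,0.3]
    - [0,0,1,-0.272,0.334,-0.145,0.3]
    - [0,0,1,-0.272,0.334,-0.145,0.3]
    - [0,0,1,-0.272,0.334,-0.145,0.3]
    - [0,0,1,-0.272,0.334,-0.145,0.3]
    - [0,0,1,-0.272,0.334,-0.145,0.3]
    - [0,0,1,-0.272,0.334,-0.145,0.3]
    - [0,0,1,-0.272,0.334,-0.145,0.3]
    - [0,0,1,-0.272,0.334,-0.145,0.3]
    - [0,0,1,-0.272,0.334,-0.145,0.3]
    - [0,0,1,-0.272,0.334,-0.145,0.3]
    - [0,0,1,-0.272,0.334,-0.145,0.3]
    - [0,0,1,-0.272,0.334,-0.145,0.3]

```text
time: 12.6
tcp_pos: [0.6261, 0.0204, 0.1497]
tcp_rot: [-0.135, 3.138, -0.001]
force: [-0.5, -1.1, -0.5]
width: 0.428
grasp_force: 41.0
```

```bash
python3 - <<'E'
from h import *
print(ctrl.observe()["force"],ctrl.observe()["grasp_force"])
p,d,c,st=snap("wrist","w5.png");P=p.astype(int)
b=ctrl.boxes_of("wrist","white_remote");print(b[:1])
m=near(P,b[0]["xy"],130,P.min(2)>140);m[:,:200]=0;m[:,300:]=0
zt=st["tcp_pos"][2]-.006+.018;x=rect(c,m,zt);print(m.sum(),zt,x)
go((.627,.0215,.035,5.1))
E
```

```text
[-0.5228202  -1.08103642 -0.47077985] 40.9712290763855
[{'xy': [248.9, 237.3], 'confidence': 0.62}]
11511 0.16174871688430106 [622.3  20.8 106.8  37.3   4.9]
t 12.7 w 0.432 p [0.6262 0.0209 0.1496] yaw 4.95
[-0.0, 0.0, -0.1, -0.0008, 0.0006, 0.1146]
```

View pics/w5.png

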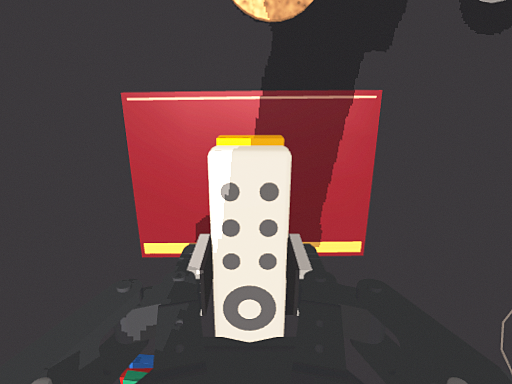

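step_arm:
  increments:
    - [0,0,0,-0.003,0.001,0.04,0.3]
    - [0,0,0,-0.003,0.001,0.08,0.3]
    - [0,0,0,-0.003,0.001,0.1,0.3]
    - [0,0,0,-0.003,0.001,0.11,0.3]
    - [0,0,0,-0.003,0.001,0.115,0.3]
    - [0,0,0,-0.003,0.001,0.115,0.3]
    - [0,0,0,-0.003,0.001,0.115,0.3]
    - [0,0,0,-0.003,0.001,0.115,0.6]
    - [0,0,0,-0.003,0.001,0.115,0.6]
    - [0,0,0,-0.003,0.001,0.115,0.6]
    - [0,0,0,-0.003,0.001,0.115,0.6]
    - [0,0,0,-0.003,0.001,0.08,0.6]
    - [0,0,0,-0.003,0.001,0.03,0.6]
    - [0,0,0,-0.003,0.001,-0.02,0.6]
    - [0,0,0,-0.003,0.001,-0.07,0.6]
    - [0,0,0,-0.003,0.001,-0.09,0.75]
    - [0,0,0,-0.003,0.001,-0.09,0.75]

```text
time: 14.4
tcp_pos: [0.6317, 0.0236, 0.2439]
tcp_rot: [-0.138, 3.13, 0.001]
force: [0.0, 0.0, -0.2]
width: 0.746
grasp_force: 0.0
```

```bash
python3 - <<'E'
from h import *
p,d,c,st=snap("wrist","w6.png");P=p.astype(int)
go((.605,-.280,.24,17))
b=ctrl.boxes_of("wrist","white_remote");print(b[:1])
m=near(P,b[0]["xy"],80,P.min(2)>130);print(m.sum(),rect(c,m,.047))
m=near(P,b[0]["xy"],80,(P[...,0]>150)&((P[...,2]<100)&(P[...,1]>110)|(P.min(2)>130)));print(m.sum(),rect(c,m,.029))
E
```

```text
t 14.4 w 0.747 p [0.6302 0.0236 0.2411] yaw 5.07
[-0.0, 0.2, -11.9, 0.052, -0.3002, 0.0008]
[{'xy': [249.2, 159.7], 'confidence': 0.61}]
3086 [629.5  23.8 109.9  38.8   5.2]
4634 [636.6  24.5 167.2 122.2 -84.3]
```

step_arm:
  increments:
    - [0,0,-12,0.052,-0.3,0,0.78]
    - [0,0,-12,0.052,-0.3,0,0.78]
    - [0,0,-12,0.052,-0.3,0,0.78]
    - [0,0,-12,0.052,-0.3,0,0.78]
    - [0,0,-12,0.052,-0.3,0,0.78]
    - [0,0,-12,0.052,-0.3,0,0.78]
    - [0,0,-12,0.052,-0.3,0,0.78]
    - [0,0,-12,0.052,-0.3,0,0.78]
    - [0,0,-12,0.052,-0.3,0,0.78]
    - [0,0,-12,0.052,-0.3,0,0.78]
    - [0,0,-12,0.052,-0.3,0,0.78]

```text
time: 15.6
tcp_pos: [0.6047, -0.2777, 0.239]
tcp_rot: [0.471, -3.106, -0.001]
force: [-0.0, -0.1, -1.3]
width: 0.781
grasp_force: 0.0
```

```bash
python3 - <<'E'
from h import *
p,d,c,st=snap("wrist","w7.png");np.savez("w7",p=p,d=d);P=p.astype(int)
b=ctrl.boxes_of("wrist","silver_remote");print(b[:1])
m=near(P,b[0]["xy"],80,P.max(2)>105);x=rect(c,m,.02);print(m.sum(),x)
go((x[0]/1000,x[1]/1000,.003,x[4]))
b=ctrl.boxes_of("wrist","white_coaster")[:1];print(b)
if b: m=near(P,b[0]["xy"],70,P.min(2)>110);print("wc",rect(c,m,.008))
E
```

```text
[{'xy': [243.8, 158.1], 'confidence': 0.76}]
1990 [ 608.1 -284.5  128.4   43.8   18.3]
t 15.7 w 0.781 p [ 0.6046 -0.2785  0.2393] yaw 17.18
[0.0, 0.0, -1.1, -0.0015, -0.0068, 0.2363]
[{'xy': [364.4, 40.3], 'confidence': 0.94}]
wc [ 433.5 -193.    91.1   86.7  -72.3]
```

View pics/w7.png

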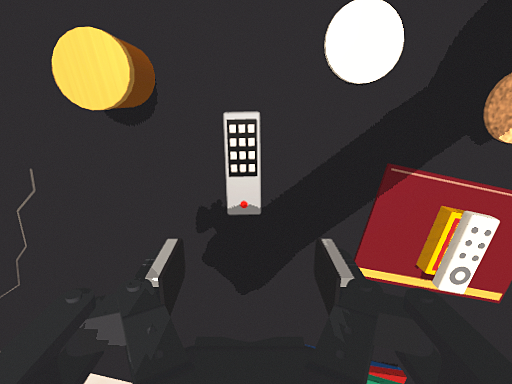

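step_arm:
  increments:
    - [0,0,-1,-0.002,-0.006,0.05,0.78]
    - [0,0,-1,-0.002,-0.006,0.1,0.78]
    - [0,0,-1,-0.002,-0.006,0.15,0.78]
    - [0,0,-1,-0.002,-0.006,0.19,0.78]
    - [0,0,-1,-0.002,-0.006,0.22,0.78]
    - [0,0,-1,-0.002,-0.006,0.234,0.78]
    - [0,0,-1,-0.002,-0.006,0.234,0.78]
    - [0,0,-1,-0.002,-0.006,0.234,0.78]
    - [0,0,-1,-0.002,-0.006,0.234,0.35]
    - [0,0,-1,-0.002,-0.006,0.234,0.35]
    - [0,0,-1,-0.002,-0.006,0.234,0.35]
    - [0,0,-1,-0.002,-0.006,0.234,0.35]
    - [0,0,-1,-0.002,-0.006,0.234,0.35]
    - [0,0,-1,-0.002,-0.006,0.234,0.35]
    - [0,0,-1,-0.002,-0.006,0.234,0.35]

```text
time: 17.25
tcp_pos: [0.6094, -0.2858, 0.0078]
tcp_rot: [-0.493, 3.099, -0.003]
force: [-0.7, -0.4, 6.7]
width: 0.504
grasp_force: 42.4
```

```bash
python3 - <<'E'
from h import *
print(ctrl.observe()["force"],ctrl.observe()["grasp_force"])
b=np.radians(5.1);y=.080
go((.627-y*np.sin(b),.0222+y*np.cos(b),.15,5.1))
E
```

```text
[-0.73262694 -0.44476048  6.72030722] 42.35103249549866
t 17.2 w 0.504 p [ 0.6094 -0.2858  0.0078] yaw 18.07
[-0.1, 0.2, 13.0, -0.1306, 0.3649, -0.1427]
```

step_arm:
  increments:
    - [0,0,0,0,0,-0.05,0.35]
    - [0,0,0,0,0,-0.1,0.35]
    - [0,0,0,0,0,-0.145,0.35]
    - [0,0,13,-0.131,0.365,-0.145,0.35]
    - [0,0,13,-0.131,0.365,-0.145,0.35]
    - [0,0,13,-0.131,0.365,-0.145,0.35]
    - [0,0,13,-0.131,0.365,-0.145,0.35]
    - [0,0,13,-0.131,0.365,-0.145,0.35]
    - [0,0,13,-0.131,0.365,-0.145,0.35]
    - [0,0,13,-0.131,0.365,-0.145,0.35]
    - [0,0,13,-0.131,0.365,-0.145,0.35]
    - [0,0,13,-0.131,0.365,-0.145,0.35]
    - [0,0,13,-0.131,0.365,-0.145,0.35]
    - [0,0,13,-0.131,0.365,-0.145,0.35]
    - [0,0,13,-0.131,0.365,-0.145,0.35]
    - [0,0,13,-0.131,0.365,-0.145,0.35]

```text
time: 18.85
tcp_pos: [0.6193, 0.101, 0.1505]
tcp_rot: [-0.135, 3.138, -0.0]
force: [0.6, 1.3, -0.5]
width: 0.499
grasp_force: 41.5
```

```bash
python3 - <<'E'
from h import *
print(ctrl.observe()["force"],ctrl.observe()["grasp_force"])
p,d,c,st=snap("wrist","w8.png")
b=np.radians(5.1);y=.080
go((.627-y*np.sin(b),.0222+y*np.cos(b),.012,5.1))
E
```

```text
[ 0.64176563  1.33930126 -0.52573876] 41.52540385723114
t 18.9 w 0.502 p [0.6193 0.1013 0.1504] yaw 4.95
[-0.0, 0.0, -0.1, -0.0006, 0.0006, 0.1384]
```

View pics/w8.png

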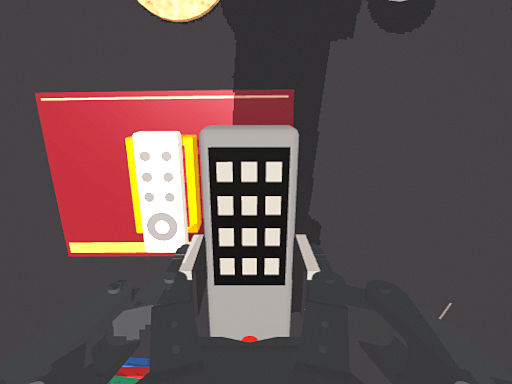

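step_arm:
  increments:
    - [0,0,0,0,0.001,0.05,0.35]
    - [0,0,0,0,0.001,0.1,0.35]
    - [0,0,0,0,0.001,0.125,0.35]
    - [0,0,0,0,0.001,0.135,0.35]
    - [0,0,0,0,0.001,0.139,0.35]
    - [0,0,0,0,0.001,0.139,0.35]
    - [0,0,0,0,0.001,0.139,0.35]
    - [0,0,0,0,0.001,0.139,0.62]
    - [0,0,0,0,0.001,0.139,0.62]
    - [0,0,0,0,0.001,0.139,0.62]
    - [0,0,0,0,0.001,0.139,0.62]
    - [0,0,0,0,0.001,0.1,0.62]
    - [0,0,0,0,0.001,0.05,0.62]
    - [0,0,0,0,0.001,0,0.62]
    - [0,0,0,0,0.001,-0.05,0.62]
    - [0,0,0,0,0.001,-0.1,0.62]
    - [0,0,0,0,0.001,-0.1,0.95]
    - [0,0,0,0,0.001,-0.1,0.95]

```text
time: 20.7
tcp_pos: [0.6196, 0.1038, 0.2518]
tcp_rot: [-0.139, 3.136, 0.001]
force: [-0.4, -0.3, 0.3]
width: 0.932
grasp_force: 0.0
```

```bash
python3 - <<'E'
from h import *
p,d,c,st=snap("wrist","w9.png");P=p.astype(int)
b=ctrl.boxes_of("wrist","silver_remote");print(b[:1])
v,u=np.mgrid[:384,:512]
sat=P.max(2)-P.min(2)
m=near(P,b[0]["xy"],80,(sat<40)&(P.max(2)>90));x=rect(c,m,.025);print(m.sum(),x)
a=np.radians(5.1);dx=(x[:2]-[627,22.2]);print("mat frame",dx@[np.cos(a),np.sin(a)],dx@[-np.sin(a),np.cos(a)])
go((.417,.211,.25,0))
E
```

```text
[{'xy': [249.7, 155.7], 'confidence': 0.65}]
2142 [634.3  23.9 116.4  36.2   5.1]
mat frame 7.422220082171523 1.0443414440732885
t 20.8 w 0.946 p [0.6181 0.1036 0.2489] yaw 5.08
[-0.0, -0.1, 5.1, 0.1908, 0.1248, -0.0007]
```

View pics/w9.png

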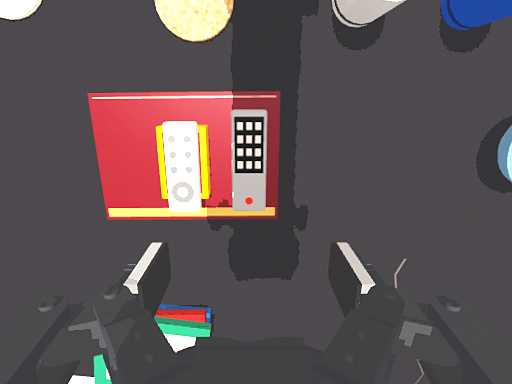

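step_arm:
  increments:
    - [0,0,5,0.21,0.255,0,0.98]
    - [0,0,5,0.21,0.255,0,0.98]
    - [0,0,5,0.21,0.255,0,0.98]
    - [0,0,5,0.21,0.255,0,0.98]
    - [0,0,5,0.21,0.255,0,0.98]
    - [0,0,5,0.21,0.255,0,0.98]
    - [0,0,5,0.21,0.255,0,0.98]
    - [0,0,5,0.21,0.255,0,0.98]
    - [0,0,5,0.21,0.255,0,0.98]
    - [0,0,5,0.21,0.255,0,0.98]
    - [0,0,5,0.21,0.255,0,0.98]

```text
time: 21.9
tcp_pos: [0.3882, 0.3377, 0.2497]
tcp_rot: [-0.002, -3.141, 0.002]
force: [-0.5, 1.5, 0.4]
width: 0.979
grasp_force: 0.0
```

```bash
cat >> h.py <<'E'
def circ(X):
    A=np.c_[2*X,np.ones(len(X))];s=np.linalg.lstsq(A,(X**2).sum(1),rcond=None)[0]
    return s[:2].round(4),np.sqrt(s[2]+s[:2]@s[:2]).round(4)
def rim(c,d,xy,z=.1):
    P=cloud(c,d);m=(abs(P[...,2]-z)<.012)&(np.hypot(P[...,0]-xy[0],P[...,1]-xy[1])<.05)&(d>0)
    X=P[m];return m.sum(),np.median(X[:,2]).round(4),X.min(0).round(3),X.max(0).round(3),((X.min(0)+X.max(0))/2).round(4)
E
python3 - <<'E'
from h import *
p,d,c,st=snap("wrist","w10.png");np.savez("w10",p=p,d=d)
go((.408,.34,.05,0))
print(rim(c,d,(.408,.340)));print(rim(c,d,(.417,.211)))
E
```

```text
t 21.9 w 0.986 p [0.3882 0.3379 0.2499] yaw -0.07
[-0.0, -0.0, -0.1, -0.0198, 0.0023, 0.1999]
(np.int64(842), np.float64(0.0993), array([0.379, 0.312, 0.088]), array([0.44 , 0.372, 0.102]), array([0.4096, 0.342 , 0.0951]))
(np.int64(1072), np.float64(0.0982), array([0.388, 0.183, 0.088]), array([0.449, 0.244, 0.102]), array([0.4189, 0.2135, 0.0952]))
```

View pics/w10.png

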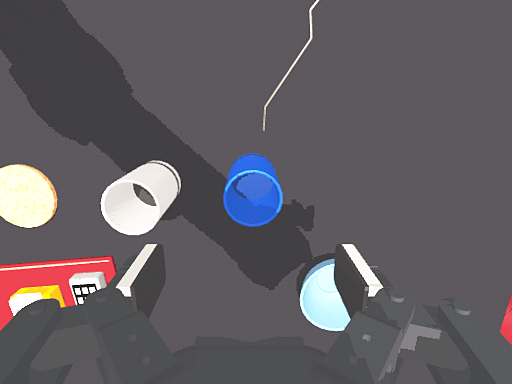

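step_arm:
  increments:
    - [0,0,0,-0.021,0.004,0.01,1]
    - [0,0,0,-0.021,0.004,0.04,1]
    - [0,0,0,-0.021,0.004,0.08,1]
    - [0,0,0,-0.021,0.004,0.12,1]
    - [0,0,0,-0.021,0.004,0.16,1]
    - [0,0,0,-0.021,0.004,0.19,1]
    - [0,0,0,-0.021,0.004,0.2,1]
    - [0,0,0,-0.021,0.004,0.2,1]
    - [0,0,0,-0.021,0.004,0.2,1]
    - [0,0,0,-0.021,0.004,0.2,0.55]
    - [0,0,0,-0.021,0.004,0.2,0.55]
    - [0,0,0,-0.021,0.004,0.2,0.55]
    - [0,0,0,-0.021,0.004,0.2,0.55]
    - [0,0,0,-0.021,0.004,0.2,0.55]
    - [0,0,0,-0.021,0.004,0.2,0.55]
    - [0,0,0,-0.021,0.004,0.2,0.55]

```text
time: 23.55
tcp_pos: [0.4093, 0.3436, 0.0521]
tcp_rot: [-0.001, 3.139, 0.003]
force: [0.9, -1.5, 4.4]
width: 0.709
grasp_force: 42.3
```

```bash
python3 - <<'E'
from h import *
print(ctrl.observe()["force"],ctrl.observe()["grasp_force"])
go((.4096,.342,.05,0),(.41,.03,.23,0))
E
```

```text
[ 0.85296035 -1.54722262  4.35902527] 42.30874875560403
t 23.6 w 0.709 p [0.4093 0.3436 0.0521] yaw 0.05
[0.1, 0.1, 0.0, -0.0003, -0.0016, 0.0021]
[0.1, 0.1, 0.0, -0.0008, -0.3133, -0.1785]
```

step_arm:
  increments:
    - [0,0,0,0,0,-0.05,0.55]
    - [0,0,0,0,0,-0.1,0.55]
    - [0,0,0,0,0,-0.15,0.55]
    - [0,0,0,0,0,-0.18,0.55]
    - [0,0,0,-0.03,-0.17,-0.18,0.55]
    - [0,0,0,-0.03,-0.17,-0.18,0.55]
    - [0,0,0,-0.03,-0.17,-0.18,0.55]
    - [0,0,0,-0.03,-0.17,-0.18,0.55]
    - [0,0,0,-0.03,-0.17,-0.18,0.55]
    - [0,0,0,-0.03,-0.17,-0.18,0.55]
    - [0,0,0,-0.03,-0.17,-0.18,0.55]

```text
time: 24.65
tcp_pos: [0.4382, 0.1745, 0.2306]
tcp_rot: [-0.005, 3.141, 0.001]
force: [-0.2, 1.5, -2.1]
width: 0.71
grasp_force: 45.4
```

```bash
cat >> h.py <<'E'
def ctr(c,m,z):
    k,_=cv2.findContours(m.astype(np.uint8),cv2.RETR_EXTERNAL,cv2.CHAIN_APPROX_NONE)
    k=max(k,key=len)[:,0];k=k[(k[:,0]>2)&(k[:,0]<509)&(k[:,1]>2)&(k[:,1]<381)]
    return circ(at_z(c,k,z)[:,:2])
E
python3 - <<'E'
from h import *
p,d,c,st=snap("wrist","w11.png");P=p.astype(int)
b=ctrl.boxes_of("wrist","cork_coaster");print(b[:1])
m=near(P,b[0]["xy"],90,(P[...,0]>110)&(P[...,1]>70)&(P[...,0]-P[...,2]>20));print(m.sum(),ctr(c,m,.008))
q=np.load("top0.npz")["p"].astype(int);ct=cam("top")
m=near(q,(254,213),30,q[...,0]>120);print("top cork",ctr(ct,m,.008))
m=near(q,(318,216),24,q.min(2)>120);print("top white",ctr(ct,m,.008))
go((.439,.024,.23,0))
E
```

```text
[{'xy': [130.2, 163.8], 'confidence': 0.58}]
4052 (array([0.4382, 0.0256]), np.float64(0.0456))
top cork (array([0.439 , 0.0239]), np.float64(0.0482))
top white (array([ 0.4321, -0.1932]), np.float64(0.0486))
t 24.8 w 0.712 p [0.4382 0.1745 0.2303] yaw 0.21
[0.0, 0.0, 0.2, -0.0002, -0.1505, 0.0003]
```

View pics/w11.png

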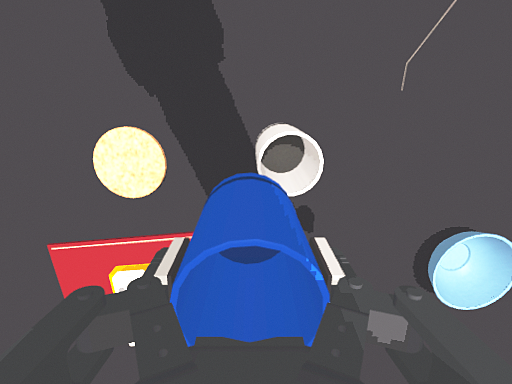

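step_arm:
  increments:
    - [0,0,0,0,-0.05,0,0.55]
    - [0,0,0,0,-0.1,0,0.55]
    - [0,0,0,0,-0.15,0,0.55]
    - [0,0,0,0,-0.15,0.03,0.55]
    - [0,0,0,0,-0.15,0.08,0.55]
    - [0,0,0,0,-0.15,0.13,0.55]
    - [0,0,0,0,-0.15,0.155,0.55]
    - [0,0,0,0,-0.15,0.165,0.55]
    - [0,0,0,0,-0.15,0.17,0.55]
    - [0,0,0,0,-0.15,0.171,0.55]
    - [0,0,0,0,-0.15,0.171,0.55]
    - [0,0,0,0,-0.15,0.171,0.9]
    - [0,0,0,0,-0.15,0.171,0.9]
    - [0,0,0,0,-0.15,0.171,0.9]
    - [0,0,0,0,-0.15,0.171,0.9]
    - [0,0,0,0,-0.15,0.13,0.95]
    - [0,0,0,0,-0.15,0.08,0.95]
    - [0,0,0,0,-0.15,0.03,0.95]
    - [0,0,0,0,-0.15,-0.02,1]
    - [0,0,0,0,-0.15,-0.02,1]

```text
time: 26.75
tcp_pos: [0.4426, 0.0235, 0.2567]
tcp_rot: [-0.002, 3.129, 0.006]
force: [0.4, 0.7, -0.3]
width: 0.995
grasp_force: 0.0
```

```bash
python3 - <<'E'
from h import *
p,d,c,st=snap("wrist","w12.png");print(rim(c,d,(.4386,.025),.108));print(rim(c,d,(.4189,.2135)))
P=p.astype(int)
b=ctrl.boxes_of("wrist","white_coaster");print(b[:1])
if b: m=near(P,b[0]["xy"],60,P.min(2)>110);print(m.sum(),ctr(c,m,.008))
go((.419,.2133,.25,0),(.419,.2133,.05,0))
E
```

```text
(np.int64(822), np.float64(0.1073), array([ 0.41 , -0.007,  0.096]), array([0.471, 0.055, 0.11 ]), array([0.4404, 0.0241, 0.1031]))
(np.int64(1270), np.float64(0.0973), array([0.389, 0.182, 0.088]), array([0.45 , 0.244, 0.102]), array([0.4195, 0.2128, 0.0951]))
[{'xy': [84.3, 147.1], 'confidence': 0.91}]
3805 (array([ 0.4317, -0.1915]), np.float64(0.0457))
t 26.9 w 1.002 p [0.4391 0.0234 0.2514] yaw 0.08
[0.1, 0.2, 0.1, 0.0199, 0.19, 0.0016]
[0.1, 0.2, 0.1, 0.0204, 0.1897, 0.2016]
```

step_arm:
  increments:
    - [0,0,0,0.019,0.05,0,1]
    - [0,0,0,0.019,0.1,0,1]
    - [0,0,0,0.019,0.15,0,1]
    - [0,0,0,0.019,0.1895,0,1]
    - [0,0,0,0.019,0.1895,0,1]
    - [0,0,0,0.019,0.1895,0.03,1]
    - [0,0,0,0.019,0.1895,0.08,1]
    - [0,0,0,0.019,0.1895,0.13,1]
    - [0,0,0,0.019,0.1895,0.17,1]
    - [0,0,0,0.019,0.1895,0.19,1]
    - [0,0,0,0.019,0.1895,0.2,1]
    - [0,0,0,0.019,0.1895,0.2,1]
    - [0,0,0,0.019,0.1895,0.2,0.55]
    - [0,0,0,0.019,0.1895,0.2,0.55]
    - [0,0,0,0.019,0.1895,0.2,0.55]
    - [0,0,0,0.019,0.1895,0.2,0.55]
    - [0,0,0,0.019,0.1895,0.2,0.55]
    - [0,0,0,0.019,0.1895,0.2,0.55]
    - [0,0,0,0.019,0.1895,0.2,0.55]

```text
time: 28.75
tcp_pos: [0.4203, 0.2129, 0.0516]
tcp_rot: [-0.002, 3.14, 0.002]
force: [-0.9, -2.0, 8.0]
width: 0.718
grasp_force: 44.2
```

```bash
python3 - <<'E'
from h import *
print(ctrl.observe()["force"],ctrl.observe()["grasp_force"])
go((.432,-.1925,.25,0))
E
```

```text
[-0.92851913 -1.9643501   7.99865079] 44.192821215838194
t 28.8 w 0.718 p [0.4203 0.2129 0.0516] yaw 0.06
[0.1, 0.1, 0.1, -0.0116, -0.4051, -0.1989]
```

step_arm:
  increments:
    - [0,0,0,0,0,-0.05,0.55]
    - [0,0,0,0,0,-0.1,0.55]
    - [0,0,0,0,0,-0.15,0.55]
    - [0,0,0,0,0,-0.2,0.55]
    - [0,0,0,-0.012,-0.05,-0.2,0.55]
    - [0,0,0,-0.012,-0.405,-0.2,0.55]
    - [0,0,0,-0.012,-0.405,-0.2,0.55]
    - [0,0,0,-0.012,-0.405,-0.2,0.55]
    - [0,0,0,-0.012,-0.405,-0.2,0.55]
    - [0,0,0,-0.012,-0.405,-0.2,0.55]
    - [0,0,0,-0.012,-0.405,-0.2,0.55]
    - [0,0,0,-0.012,-0.405,-0.2,0.55]
    - [0,0,0,-0.012,-0.405,-0.2,0.55]
    - [0,0,0,-0.012,-0.405,-0.2,0.55]
    - [0,0,0,-0.012,-0.405,-0.2,0.55]
    - [0,0,0,-0.012,-0.405,-0.2,0.55]

```text
time: 30.35
tcp_pos: [0.4322, -0.1904, 0.2501]
tcp_rot: [0.007, -3.141, -0.002]
force: [-0.2, -1.1, -2.4]
width: 0.717
grasp_force: 45.2
```

```bash
python3 - <<'E'
from h import *
print(ctrl.observe()["force"],ctrl.observe()["grasp_force"])
go((.432,-.1925,.25,0),(.432,-.1925,.059,0))
E
```

```text
[-0.20742132 -1.13607944 -2.42411357] 45.191642325371504
t 30.4 w 0.717 p [ 0.4322 -0.1904  0.2501] yaw 0.25
[0.1, -0.0, 0.2, 0.0002, -0.0021, 0.0001]
[0.1, -0.0, 0.2, 0.0002, -0.0023, 0.1911]
```

step_arm:
  increments:
    - [0,0,0,0,-0.001,0.04,0.55]
    - [0,0,0,0,-0.001,0.09,0.55]
    - [0,0,0,0,-0.001,0.14,0.55]
    - [0,0,0,0,-0.001,0.17,0.55]
    - [0,0,0,0,-0.001,0.182,0.55]
    - [0,0,0,0,-0.001,0.189,0.55]
    - [0,0,0,0,-0.001,0.191,0.55]
    - [0,0,0,0,-0.001,0.191,0.55]
    - [0,0,0,0,-0.001,0.191,0.9]
    - [0,0,0,0,-0.001,0.191,0.9]
    - [0,0,0,0,-0.001,0.191,0.9]
    - [0,0,0,0,-0.001,0.191,0.9]
    - [0,0,0,0,-0.001,0.15,0.95]
    - [0,0,0,0,-0.001,0.1,1]
    - [0,0,0,0,-0.001,0.05,1]
    - [0,0,0,0,-0.001,0,1]
    - [0,0,0,0,-0.001,-0.05,1]
    - [0,0,0,0,-0.001,-0.05,1]
    - [0,0,0,0,-0.001,-0.05,1]

```text
time: 32.25
tcp_pos: [0.4323, -0.1933, 0.3013]
tcp_rot: [-0.002, 3.139, 0.001]
force: [0.4, 0.4, -0.3]
width: 0.998
grasp_force: 0.0
```

```bash
python3 - <<'E'
from h import *
p,d,c,st=snap("wrist","w13.png");print(rim(c,d,(.432,-.1925),.108))
print(st["tcp_pos"],st["force"])
p,d,c,st=snap("top","top1.png");P=p.astype(int)
print(rim(c,d,(.4386,.025),.108))
a=p[110:260,90:430,::-1];cv2.imwrite("pics/top1c.png",cv2.resize(a,None,fx=2.35,fy=2.35,interpolation=cv2.INTER_CUBIC))
# silver: bounding in top view
r=np.array([np.cos(np.radians(5.1)),np.sin(np.radians(5.1))]);n=np.array([-r[1],r[0]])
v,u=np.mgrid[:384,:512];X=at_z(c,np.c_[u.ravel(),v.ravel()],.025)[:,:2]-[.627,.0222];L=np.c_[X@r,X@n].reshape(384,512,2)
m=(abs(L[...,0])<.1)&(L[...,1]>.045)&(L[...,1]<.115)&(P[...,0]-P[...,2]<60)&(P.max(2)>60);q=L[m];print("silver",m.sum(),q.min(0),q.max(0),q.mean(0))
E
```

```text
(np.int64(600), np.float64(0.1074), array([ 0.402, -0.223,  0.096]), array([ 0.463, -0.163,  0.11 ]), array([ 0.4321, -0.1928,  0.1033]))
[ 0.43232662 -0.19329876  0.30128134] [ 0.36929114  0.42602316 -0.3249855 ]
(np.int64(77), np.float64(0.1065), array([ 0.411, -0.006,  0.098]), array([0.47 , 0.052, 0.114]), array([0.4406, 0.0231, 0.1057]))
silver 732 [-0.0998097   0.04510541] [0.09997037 0.11487132] [0.00371721 0.08064335]
```

View pics/top1c.png

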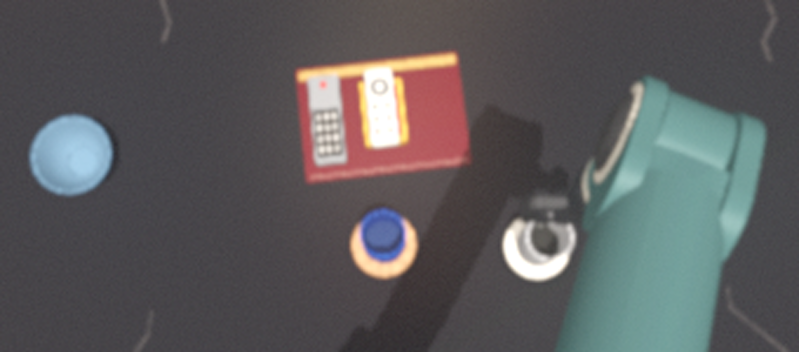

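```bash
python3 -c "
from plant import ctrl
print(ctrl.finish_job())"
```

```text
the job is handed in; nothing more can be done
None
```

The table is set and the job is handed in at about 32 s. My last pictures put everything within tolerance: box and white remote on the mat centre, silver remote to its left, and both tumblers within about 3 mm of their coaster centres. I don't know the verdict, because the hand-in call returned none.

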